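# Wheel the piston caddy into the press bay

## Task

Take the wheeled caddy by its T handle and push it forward on its wheels until both swivel castors trail straight, before you get to the bay; then steer it nose first to the painted bay in front of the bench press. Leave it standing there with its rear axle on the bay's cross line, in line with the outline, castors trailing straight, and let go; keep it rolling on the bench and do not lift or tip it.

Things in the scene. Friction and masses are not known exactly. Their poses are not given: they have to be found in the camera images.
- caddy: Steel caddy on four 36 mm rubber wheels, 153 x 126 mm, about 0.9 kg, a chrome piston (42 mm wide, top 93 mm high) fixed on its tray. Origin on the bench under the T handle, midway between the fixed rear wheels; x points to the nose with the swivel castors, z up. It rolls freely along x, turns easily about the handle, skids sideways at a few N. A like tray on feet, without wheels, is not it.
- handle_bar (a point): Centre of the caddy's T handle, 125 mm straight above the caddy's origin: level bar 14 mm square, 70 mm long along the caddy's y. Grip it from above, fingers closing along the caddy's x; 28 mm is free beneath it beside the stem, and the piston is lower and 34 mm ahead. Loose in its socket: it rises 10 mm before the caddy lifts, so raise it 4 mm and the wheels keep their load.
- caddy_nose (a point): Middle of the front edge of the caddy's cross beam, 130 mm ahead of the caddy's origin, 47 mm above the bench.
- castor_left (a joint): Swivel angle (rad) of the caddy's left front castor: pivot 118 mm ahead of the origin and 50 mm left, wheel 16 mm off the pivot. 0 = trailing straight behind for forward travel; positive is anticlockwise from above. Starts turned sideways (0.8 to 1.8); swings straight in about 60 to 80 mm of straight forward travel.
- castor_right (a joint): The same for the right front castor (50 mm to the right); it starts turned sideways the other way (-0.8 to -1.8).
- bay_mark (a point): Where the caddy's origin belongs: middle of the bay's cross line, on the bench. The bay is a smooth grey plate, flush with the checker plate, with a pale painted outline 192 x 174 mm; two short dashes inward from its long sides, 41 mm from its rear end, are the cross line for the rear axle. x points to the bay's front end, towards the press, whose base begins 185 mm ahead.
Not all that is in view belongs to the job. What is shaped like the caddy but green or pink is not meant.

How it is judged:
By the outcome, as a careful person would: the job done as asked, in the order asked, and still so for the second after the job is handed in, with the robot touching nothing.
It also fails if it takes over 48 s, if anything falls off the work surface, if the arm or the gripper's body presses on something with over 40 N, if the wrist force passes 120 N, or if a joint passes its speed limit or range.

## Robot

A 6-joint arm with a two-finger parallel gripper is mounted at the origin on the work surface. World frame = base frame: x ahead of the robot, y to its left, z up, the work surface at z = 0. Lengths are in mm, angles in rad, forces in N, time in s.
With the tool pointing down it reaches from about 350 to 850 mm from the base axis. Payload 8.1 kg.
Tool frame: the origin (TCP) lies midway between the tips of the shut fingers; the grasp point (between the pads) lies 19 mm behind it; y points along the fingers, z is the direction in which the jaws open and shut, and the axes are right-handed (so a half turn about y gives the same grasp; the last joint's range is limited). The gripper opens to 93 mm and grips with 3 to 60 N. Pads are 15 mm wide; open, the fingers measure 128 mm over their backs; the gripper's body (75 mm by 188 mm) begins 65 mm behind the grasp point.
Start: joints at [1.141, 0.13, 1.488, -0, 1.523, -0.085], TCP at [202.784, 564.698, 193.635] pointing down, gripper open.
Joint ranges: [-2.96, 2.96], [-0.89, 2.26], [0.02, 2.5], [-1.34, 4.48], [0, 2.73], [-2.66, 2.66]. Speed limits (rad/s): [2.39, 2.39, 2.79, 3.14, 3.14, 3.14].

## Interface

Orientations are given as a unit quaternion [w, x, y, z].
In Python, from plant import robot gives the robot as it stands.
- The arm moves only by the tool drive_tool, never from a script. Its argument "rows" is one flat list of numbers, 5 for each row, row after row: the shift along the tool's x, y, z as a fraction of full scale, then the turn about the tool's y as a fraction of full scale, then the closure in counts, from 0 (fully open) to 255 (shut). In form: [tx, ty, tz, yaw, gripper, tx, ty, tz, yaw, gripper, ...]. A call has 1 to 8 rows; each row shifts and turns the commanded pose from where the row before left it, along the tool's axes as they then stand; what a row does not reach is not made up. Full scale, the value 1, is 0.2 m for a shift and 6 degrees for a turn. A row lasts 1/8 s, in which the tool goes at most 62.5 mm and 10.7 degrees, less where a joint would pass 70% of its speed; a pose out of reach is approached as far as the arm can. A call with a number of a shift or a turn outside -1 to 1 is refused whole. A call with a gripper value outside its range is refused whole. The fingers move at their own pace and stop on an object; "squeeze" is the grip in N (left out, the last holds). Time passes only in rows, so rows that do not move let the fingers close. It gives the time, the measured TCP pose, the force and the opening at its end, in the units of the state.
- robot.get_obs(): the state, without advancing time (a new reading comes with each control period).
- robot.camera(name): name is "scene" or "side" or "wrist"; returns the picture (420x560x3 uint8, red, green, blue); there is no depth.
- robot.camera_params(name): a dict with "mtx" (3x3 intrinsics, pixels), "R" (3x3) and "t" (3): a world point X has camera coordinates R X + t; the wrist camera has in their place "hand_eye" (4x4, takes a point from camera to tool coordinates, whose origin is the TCP and whose axes are the tool frame's). Camera axes: x right, y down, z forward; pixel columns grow to the right and rows downward; lengths in mm; the calibration is good to about 2 mm. A picture is of the moment at which its call begins: read the wrist's pose just before it. camera_params takes no time and is no camera call.
- robot.finish_job(): hands the job in, once; it reports no verdict.
Trained networks look in the newest picture that a camera, given by its name, has taken for a name from the list of things; names that differ only in an ending like _2 or _b are one class to them, and where a whole thing is asked for, a point or a joint stands for the part that bears it (a point fixed in the world has none). Each returns a list of dicts, best first, with "conf" (0 to 1); they miss things now and then, are a little off and sometimes report something else, mostly with a low value. They report only what shows in the picture. A call takes as long as a camera call. They do not tell look-alikes from the thing itself.
- robot.search_frame(camera, label): "rect" ([left, top, width, height] in pixels, round what is visible of it).
- robot.trace(camera, label): "mask" (420x560 bool, what is visible of it) and "rect" ([left, top, width, height] in pixels, round what is visible of it).
The state is a dict: "time": time; "qpos": joint angles; "dq": joint speeds; "joint_torque": joint torques, N m; "ee_pos": TCP position; "orientation": TCP orientation; "contact_force": force on the tool from outside, world axes, zero at the start; "ft_torque": the same for the moment, N m; "width": finger opening in mm.
Only numpy, scipy, OpenCV 4.12 (cv2) and the standard library are available. Lean on these libraries where they do the work, as an engineer would, in place of code of your own. Each camera call takes 0.05 s, during which the arm holds its last target.

## Working session

There is one attempt and no reset: what is moved stays moved. The work goes in short steps, Python scripts to look and compute and a tool call to move; the robot and the scene stay as the last step left them, time stands still between calls to the robot, and variables do not carry over. Pictures are saved under pics/ and viewed, and the job is handed in when it is done.

Besides the shell and the picture viewer there is one more tool, called after "Request:" by a JSON object that holds its "fn" and its "kwargs". drive_tool: Moves the arm, as the interface text tells. Shift numbers are shares of 0.2 m and turn numbers shares of 6 degrees, none past 1 either way. Its arguments: {"type":"object","properties":{"rows":{"type":"array","items":{"type":"number"}},"squeeze":{"type":"number"}},"required":["rows"]}

```bash
mkdir -p pics; ls; python3 - <<'E'
from plant import robot
import cv2
o=robot.get_obs(); print(o)
for n in("scene","side","wrist"):
    im=robot.camera(n); cv2.imwrite(f"pics/{n}0.png",im[:,:,::-1])
    print(n,robot.camera_params(n))
E
```

```text
pics
{'time': 0.0, 'qpos': array([ 1.14060413e+00,  1.31181341e-01,  1.48929937e+00, -1.35911516e-05,
        1.52299996e+00, -8.53921694e-02]), 'dq': array([-0.00047651,  0.00089772, -0.00014737, -0.00158065, -0.0004502 ,
       -0.00055332]), 'joint_torque': array([ 3.26955806e-04, -5.59862709e+01, -4.91740143e+01,  7.66271283e-02,
        3.61468841e-02, -2.22912581e-04]), 'ee_pos': array([202.52051601, 564.11715498, 192.56441971]), 'orientation': array([-0.6959776 ,  0.69727096, -0.1214675 ,  0.12113642]), 'contact_force': array([-0.0495745 ,  0.43293524, -0.2214602 ]), 'ft_torque': array([ 0.02797116, -0.03609166, -0.00290577]), 'width': 92.9862537031503}
scene {'mtx': array([[495.61690702,   0.        , 268.84318259],
       [  0.        , 495.61690702, 210.16936615],
       [  0.        ,   0.        ,   1.        ]]), 'R': array([[ 0.64521025,  0.76400084, -0.00253977],
       [ 0.56514149, -0.47950225, -0.6713365 ],
       [-0.51411947,  0.43171787, -0.74114833]]), 't': array([-207.597942  , -312.01196152, 1636.18935262])}
side {'mtx': array([[485.80862877,   0.        , 270.39718959],
       [  0.        , 485.80862877, 204.70645821],
       [  0.        ,   0.        ,   1.        ]]), 'R': array([[ 0.97093757, -0.23911928,  0.01010953],
       [-0.111909  , -0.49093112, -0.86398091],
       [ 0.21155758,  0.83774018, -0.50342307]]), 't': array([-560.30711591,   64.37976726, 1275.90105687])}
wrist {'mtx': array([[345.38130999,   0.        , 281.3977014 ],
       [  0.        , 345.38130999, 210.77880863],
       [  0.        ,   0.        ,   1.        ]]), 'hand_eye': array([[-5.74074994e-04,  9.63152119e-01,  2.68956626e-01,
        -7.53012896e+01],
       [-1.17092445e-04, -2.68956733e-01,  9.63152253e-01,
        -1.90699931e+02],
       [ 9.99999828e-01,  5.21428835e-04,  2.67179172e-04,
         2.77059214e-01],
       [ 0.00000000e+00,  0.00000000e+00,  0.00000000e+00,
         1.00000000e+00]])}
```

View pics/scene0.png

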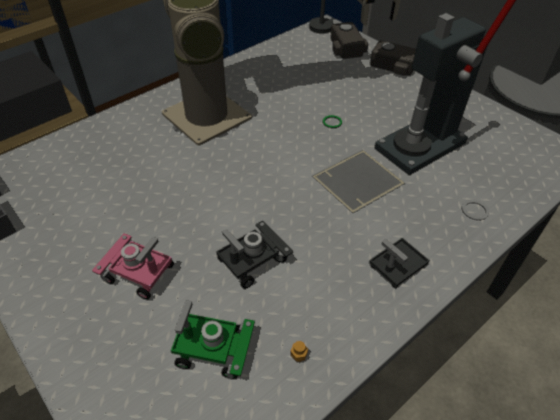

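View pics/side0.png

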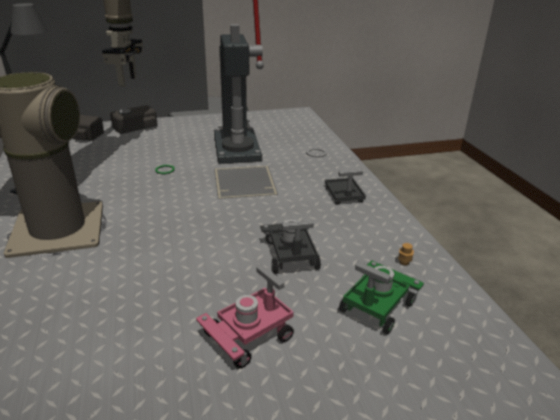

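View pics/wrist0.png

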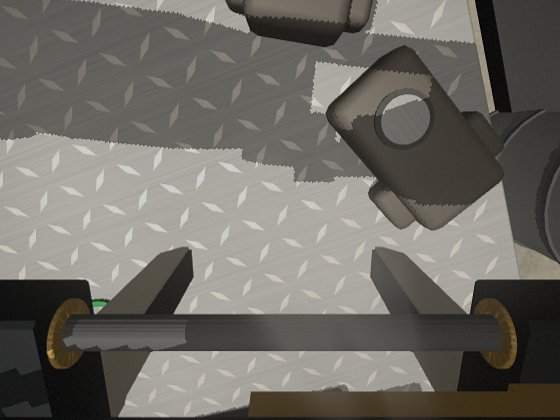

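Scene candidates for the caddy: dark wheeled one at (253,250), pink (135,262), green (212,340), and a dark tray on feet (400,262). By the description I choose (253,250). I'll check it in a crop. The bay is at (360,180), with the press behind it.

```bash
python3 - <<'E'
import cv2, numpy as np
a=cv2.imread("pics/scene0.png")
A=cv2.convertScaleAbs(cv2.resize(a[210:300,205:305],None,fx=6,fy=6,interpolation=cv2.INTER_CUBIC),alpha=1.7,beta=20)
B=cv2.resize(a[140:220,300:420],None,fx=6,fy=6,interpolation=cv2.INTER_CUBIC)
s=cv2.imread("pics/side0.png")
C=cv2.convertScaleAbs(cv2.resize(s[210:280,250:330],None,fx=7,fy=7,interpolation=cv2.INTER_CUBIC),alpha=1.7,beta=20)
D=cv2.resize(s[155:205,200:290],None,fx=8,fy=8,interpolation=cv2.INTER_CUBIC)
for n,i in zip("ABCD",(A,B,C,D)): cv2.imwrite(f"pics/c{n}.png",i)
E
```

```text
(no output)
```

View pics/cA.png

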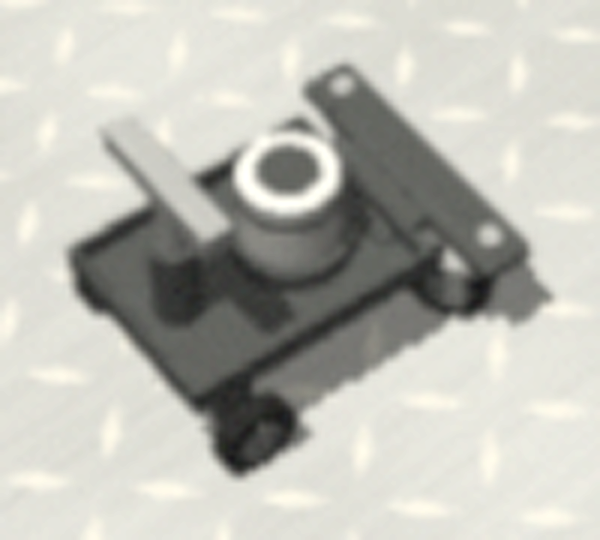

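View pics/cB.png

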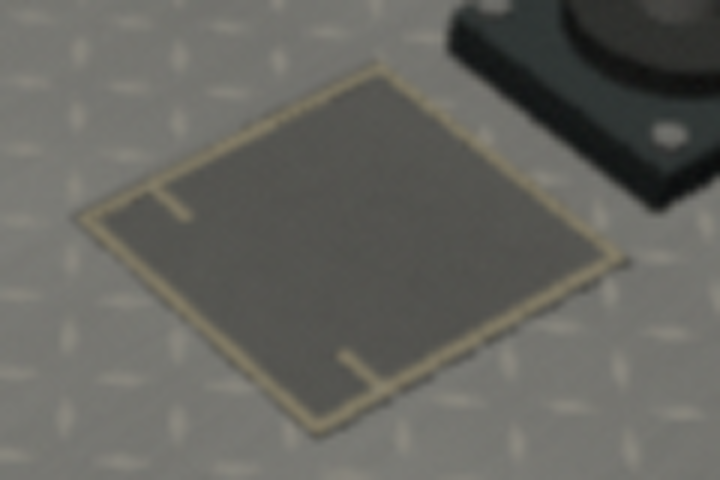

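View pics/cC.png

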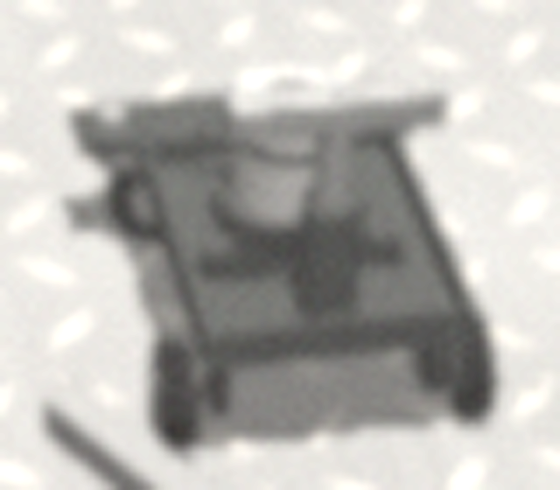

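View pics/cD.png

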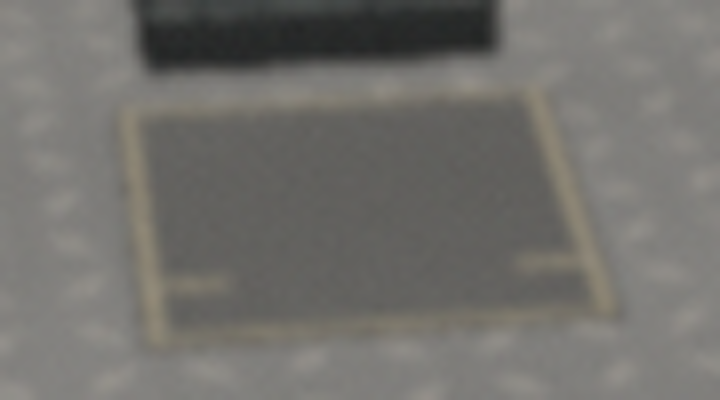

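```bash
cat > h.py <<'E'
import numpy as np
from plant import robot
import cv2
def ray(P,uv,z):
    M=np.linalg.inv(P["mtx"]); d=P["R"].T@(M@np.array([uv[0],uv[1],1.])); c=-P["R"].T@P["t"]
    return c+d*(z-c[2])/d[2]
def wristP():
    from scipy.spatial.transform import Rotation as Ro
    P=dict(robot.camera_params("wrist")); o=robot.get_obs(); w,x,y,z=o["orientation"]
    T=np.eye(4); T[:3,:3]=Ro.from_quat([x,y,z,w]).as_matrix(); T[:3,3]=o["ee_pos"]
    C=np.linalg.inv(T@P["hand_eye"]); P["R"]=C[:3,:3]; P["t"]=C[:3,3]; return P
def proj(P,X):
    c=P["R"]@np.asarray(X,float)+P["t"]; p=P["mtx"]@c; return p[:2]/p[2]
E
python3 - <<'E'
from h import *
np.set_printoptions(precision=1,suppress=True)
S=robot.camera_params("scene");D=robot.camera_params("side")
def c(u,v,k,x0,y0): return (x0+(u+.5)/k-.5,y0+(v+.5)/k-.5)
A=lambda u,v:c(u,v,6,205,210)
B=lambda u,v:c(u,v,6,300,140)
C=lambda u,v:c(u,v,7,250,210)
E=lambda u,v:c(u,v,8,200,155)
def an(a,b): d=b-a; return np.degrees(np.arctan2(d[1],d[0])),np.linalg.norm(d)
l,r=ray(S,A(117,121),132),ray(S,A(219,232),132); print("bar",l,r,(l+r)/2,an(r,l))
for z in(47,50):
  l,r=ray(S,A(342,85),z),ray(S,A(490,234),z);print("beam screws",l,r,(l+r)/2,an(r,l))
p=ray(S,A(289,168),93);print("piston top",p)
l,r=ray(D,C(80,130),132),ray(D,C(443,108),132);print("bar side?",l,r)
for nm,f,cam,pts in(("scene",B,S,[(84,217),(380,66),(622,258),(316,430),(152,185),(375,388)]),("side",E,D,[(158,338),(130,108),(540,92),(608,310),(160,285),(585,263)])):
  q=[ray(cam,f(*x),0) for x in pts]; print(nm,np.array(q)[:,:2])
  RL,FL,FR,RR,dl,dr=q; print("mark",(dl+dr)/2,an(RL,FL),an(RR,FR),an(RR,RL),an(FR,FL),an(dr,dl))
E
```

```text
bar [ 527.4 -307.4  132. ] [ 594.7 -310.6  132. ] [ 561.1 -309.   132. ] (np.float64(177.2360375037187), np.float64(67.3619589194871))
beam screws [ 512.2 -184.8   47. ] [ 612.2 -189.7   47. ] [ 562.2 -187.3   47. ] (np.float64(177.16394968587446), np.float64(100.13340332357222))
beam screws [ 514.2 -186.4   50. ] [ 613.9 -191.3   50. ] [ 564.  -188.9   50. ] (np.float64(177.1639496858744), np.float64(99.81906758752024))
piston top [ 562.5 -252.7   93. ]
bar side? [ 477.7 -313.1  132. ] [ 590.9 -326.2  132. ]
scene [[436.9  73.3]
 [454.2 265. ]
 [624.  250. ]
 [605.9  57.3]
 [442.1 114.3]
 [605.5  97. ]]
mark [523.8 105.6   0. ] (np.float64(84.84083306831371), np.float64(192.5438854400265)) (np.float64(84.63275623095957), np.float64(193.53460398168608)) (np.float64(174.59351496735363), np.float64(169.739109919766)) (np.float64(174.9271473200272), np.float64(170.4405657468613)) (np.float64(173.93762632985496), np.float64(164.2761749361227))
side [[440.9  78.1]
 [458.9 272.6]
 [627.3 250.4]
 [608.3  62.1]
 [447.9 118.5]
 [609.  100.1]]
mark [528.4 109.3   0. ] (np.float64(84.72487242844478), np.float64(195.28483193874823)) (np.float64(84.24321817230954), np.float64(189.26252023250856)) (np.float64(174.5224100034567), np.float64(168.13703347863466)) (np.float64(172.4901947139469), np.float64(169.85616711542386)) (np.float64(173.47553708496196), np.float64(162.158819438384))
```

Crop A shows dark tray, rubber wheels, piston, T bar: the right one, nose toward +y (heading ≈87–88°), origin ≈(561,-309). Sizes agree (bar 67 mm, screws 100 mm, bay 193×170). Bay mark ≈(525,106), heading ≈84.7°.

```bash
cat >> h.py <<'E'
def pose():
    from scipy.spatial.transform import Rotation as Ro
    o=robot.get_obs(); w,x,y,z=o["orientation"]; R=Ro.from_quat([x,y,z,w]).as_matrix()
    return o,R
def rep(goal=None,psi=None):
    o,R=pose(); a=np.degrees(np.arctan2(R[1,2],R[0,2]))
    print("t",round(o["time"],2),"tcp",o["ee_pos"].round(1),"zang",round(a,2),"ydir",R[:,1].round(3),"q",o["qpos"].round(2),"F",o["contact_force"].round(1),"w",round(o["width"],1))
    if goal is not None: print("shift tool mm",(R.T@(np.array(goal)-o["ee_pos"])).round(1),"full scale",(R.T@(np.array(goal)-o["ee_pos"])/200).round(3))
    if psi is not None: print("turn units",round(-(psi-a)/6,2))
E
python3 -c "
from h import *
rep([561,-309,193],87.5)"
```

```text
t 0.15 tcp [202.6 564.3 192.8] zang 70.24 ydir [-0.001 -0.001 -1.   ] q [ 1.14  0.13  1.49  0.    1.52 -0.09] F [-0.2 -0.2 -0.6] w 93.4
shift tool mm [ 6.325e+02  7.000e-01 -7.007e+02] full scale [ 3.162  0.004 -3.504]
turn units -2.88
```

Request:
{"fn": "drive_tool", "kwargs": {"rows": [0.132,0,-0.146,0,0,0.132,0,-0.146,0,0,0.132,0,-0.146,0,0,0.132,0,-0.146,0,0,0.132,0,-0.146,0,0,0.132,0,-0.146,0,0,0.132,0,-0.146,0,0,0.132,0,-0.146,0,0], "squeeze": 25}}

```text
time: 1.15
ee_pos: [322.8, 272.2, 193.4]
orientation: [-0.697, 0.697, -0.121, 0.121]
contact_force: [1.0, 0.5, 0.7]
width: 93.1
```

Request:
{"fn": "drive_tool", "kwargs": {"rows": [0.132,0,-0.146,-0.7,0,0.132,0,-0.146,-0.7,0,0.132,0,-0.146,-0.7,0,0.132,0,-0.146,-0.7,0,0,0,0,0,0]}}

```text
time: 1.78
ee_pos: [398.6, 133.9, 193.4]
orientation: [-0.707, 0.707, -0.019, 0.019]
contact_force: [0.4, 0.6, 0.7]
width: 93.2
```

```bash
python3 -c "
from h import *
rep([561,-309,193],87.5)
P=wristP(); im=robot.camera('wrist'); cv2.imwrite('pics/w1.png',im[:,:,::-1]); np.save('w1.npy',np.array([P['R'],np.diag(P['t'])]))
rep()"
```

```text
t 1.77 tcp [398.6 133.9 193.4] zang 86.86 ydir [-0.    -0.001 -1.   ] q [ 0.2  -0.38  1.95 -0.    1.56 -1.31] F [0.4 0.6 0.7] w 93.2
shift tool mm [ 186.4    0.6 -433.3] full scale [ 0.932  0.003 -2.167]
turn units -0.11
t 1.82 tcp [397.9 135.  193.4] zang 86.85 ydir [-0.001  0.    -1.   ] q [ 0.2  -0.38  1.95  0.    1.56 -1.31] F [-0.5 -0.2  0.5] w 93.1
```

View pics/w1.png

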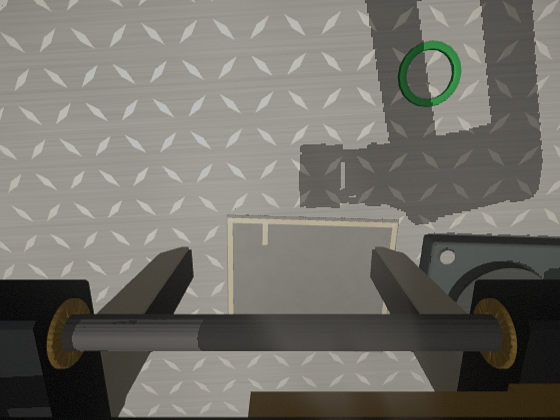

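```bash
python3 -c "
from h import *
im=cv2.imread('pics/w1.png'); cv2.imwrite('pics/w1c.png',cv2.resize(im[205:315,200:420],None,fx=3.6,fy=3.6,interpolation=cv2.INTER_CUBIC))
P=dict(robot.camera_params('wrist')); a=np.load('w1.npy'); P['R']=a[0];P['t']=np.diag(a[1])
for p in [(231,219),(396,224),(265,222),(265,243),(232,312)]: print(p,ray(P,p,0))
"
```

```text
(231, 219) [437.33350209  73.53633581   0.        ]
(396, 224) [453.7960037  265.22709686   0.        ]
(265, 222) [443.11116187 112.75836061   0.        ]
(265, 243) [469.13694102 111.01383627   0.        ]
(232, 312) [559.18947868  63.38829629   0.        ]
```

View pics/w1c.png

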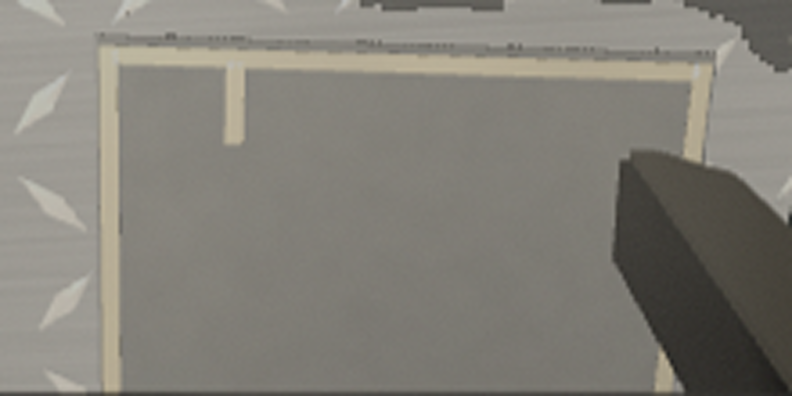

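Request:
{"fn": "drive_tool", "kwargs": {"rows": [0.058,0,-0.197,0,0,0.058,0,-0.197,0,0,0.058,0,-0.197,0,0,0.058,0,-0.197,0,0,0.058,0,-0.197,0,0,0.058,0,-0.197,0,0,0.058,0,-0.197,0,0,0.058,0,-0.197,0,0]}}

```text
time: 2.82
ee_pos: [474.8, -183.6, 193.6]
orientation: [0.707, -0.707, 0.018, -0.018]
contact_force: [-0.0, -0.3, 0.6]
width: 92.7
```

Request:
{"fn": "drive_tool", "kwargs": {"rows": [0.058,0,-0.197,0,0,0.058,0,-0.197,0,0,0.058,0,-0.197,0,0,0,0,0,-0.1,0,0,0,0,0,0]}}

```text
time: 3.45
ee_pos: [503.1, -302.1, 193.2]
orientation: [0.707, -0.707, 0.015, -0.014]
contact_force: [-0.5, 0.5, 1.1]
width: 92.8
```

```bash
python3 -c "
from h import *
rep([561,-309,193],87.5)
P=wristP(); im=robot.camera('wrist'); cv2.imwrite('pics/w2.png',im[:,:,::-1]); np.save('w2.npy',np.array([P['R'],np.diag(P['t'])]))
rep()"
```

```text
t 3.45 tcp [ 503.1 -302.1  193.2] zang 87.67 ydir [-0.001  0.001 -1.   ] q [-0.63  0.1   1.53  0.    1.52 -2.16] F [-0.5  0.5  1.1] w 92.8
shift tool mm [58.1  0.2 -4.6] full scale [ 0.29   0.001 -0.023]
turn units 0.03
t 3.5 tcp [ 503.2 -302.   193.5] zang 87.69 ydir [-0.     0.001 -1.   ] q [-0.63  0.1   1.53  0.    1.52 -2.16] F [-0.2  0.  -0.2] w 92.9
```

View pics/w2.png

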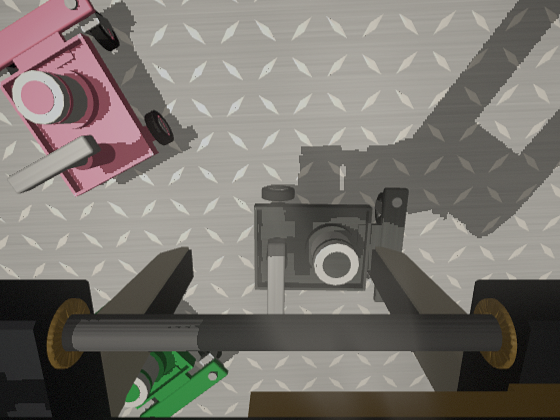

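```bash
python3 -c "
from h import *
im=cv2.imread('pics/w2.png'); cv2.imwrite('pics/w2c.png',cv2.convertScaleAbs(cv2.resize(im[178:318,235:420],None,fx=4.2,fy=4.2,interpolation=cv2.INTER_CUBIC),alpha=1.4,beta=15))
"
```

```text
(no output)
```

View pics/w2c.png

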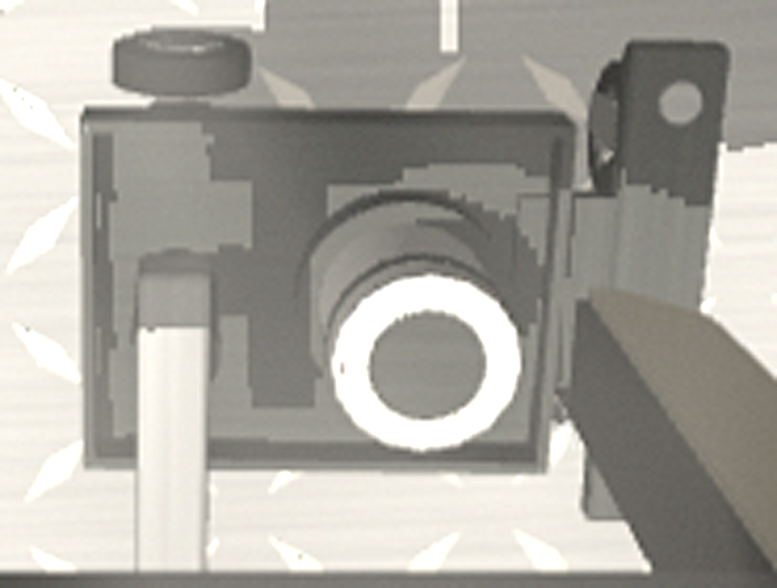

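```bash
python3 -c "
from h import *
P=dict(robot.camera_params('wrist')); a=np.load('w2.npy'); P['R']=a[0];P['t']=np.diag(a[1])
for p,z in [((137,325),132),((207,325),132),((135,570),132),((206,572),132),((681,103),48),((426,363),93),((632,42),48),((725,42),48)]: print(p,ray(P,(235+(p[0]+.5)/4.2-.5,178+(p[1]+.5)/4.2-.5),z).round(1))
"
```

```text
(137, 325) [ 533.9 -313.8  132. ]
(207, 325) [ 534.4 -300.8  132. ]
(135, 570) [ 585.6 -316.9  132. ]
(206, 572) [ 586.6 -303.   132. ]
(681, 103) [ 517.4 -186.1   48. ]
(426, 363) [ 561.7 -253.8   93. ]
(632, 42) [ 502.  -198.4   48. ]
(725, 42) [ 502.9 -176.5   48. ]
```

Request:
{"fn": "drive_tool", "kwargs": {"rows": [0.14,0,-0.02,0.11,0,0.144,0,-0.021,0,0,0,0.1,0,0,0,0,0.1,0,0,0,0,0.1,0,0,0,0,0.08,0,0,0,0,0,0,0,0]}}

```text
time: 4.38
ee_pos: [557.8, -313.7, 115.3]
orientation: [0.708, -0.706, 0.02, -0.018]
contact_force: [-0.7, -0.7, 0.2]
width: 92.8
```

```bash
python3 -c "
from h import *
rep([560.5,-308.5,107],87.0)
im=robot.camera('side'); cv2.imwrite('pics/s3.png',cv2.resize(im[190:300,210:370,::-1],None,fx=5,fy=5))
im=robot.camera('wrist'); cv2.imwrite('pics/w3.png',im[:,:,::-1])
"
```

```text
t 4.38 tcp [ 557.8 -313.7  115.3] zang 86.96 ydir [-0.003  0.002 -1.   ] q [-0.59  0.29  1.45 -0.    1.4  -2.11] F [-0.7 -0.7  0.2] w 92.8
shift tool mm [2.4 8.3 5.4] full scale [0.012 0.042 0.027]
turn units -0.01
```

View pics/s3.png

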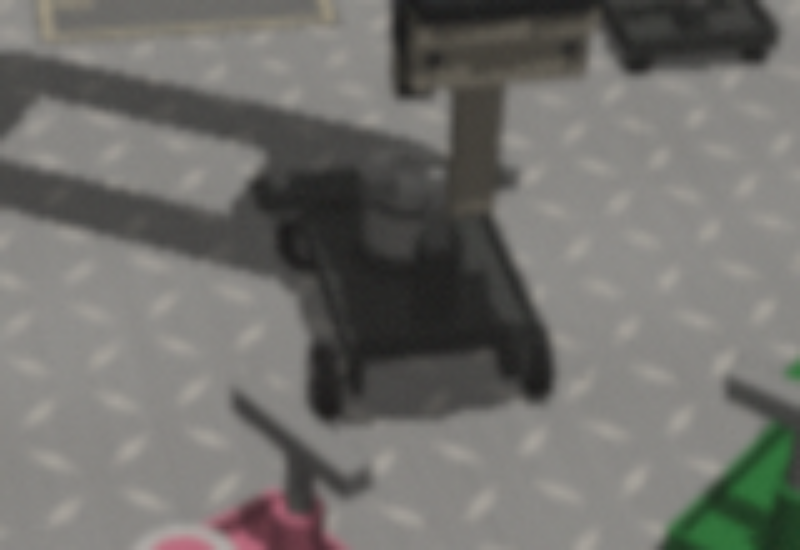

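View pics/w3.png

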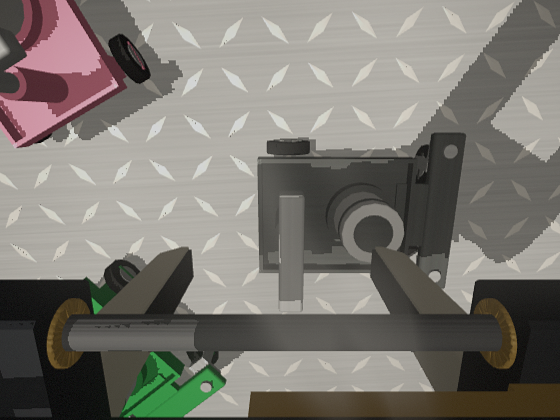

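```bash
python3 -c "
from h import *
P=wristP()
im=cv2.imread('pics/w3.png'); cv2.imwrite('pics/w3c.png',cv2.convertScaleAbs(cv2.resize(im[125:320,250:475],None,fx=3.5,fy=3.5,interpolation=cv2.INTER_CUBIC),alpha=1.4,beta=15))
for p,z in [((450,152),47),((434,276),47),((373,231),93)]: print(p,ray(P,p,z).round(1))
print(proj(P,robot.get_obs()['ee_pos']))
np.save('w3.npy',np.array([P['R'],np.diag(P['t'])]))
"
```

```text
(450, 152) [ 518.1 -185.3   47. ]
(434, 276) [ 620.  -190.5   47. ]
(373, 231) [ 561.3 -253.8   93. ]
[280.47708682 246.56014462]
```

View pics/w3c.png

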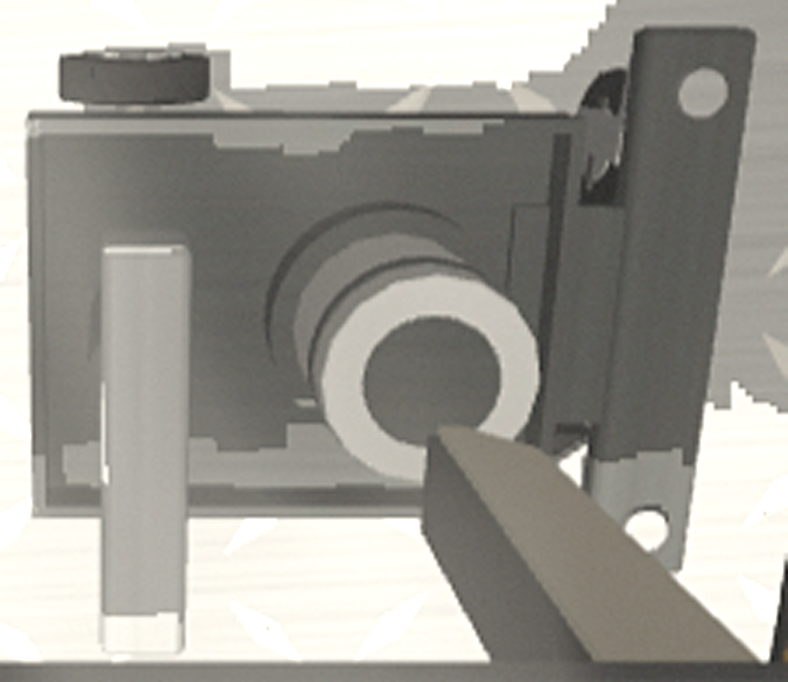

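```bash
python3 -c "
from h import *
P=dict(robot.camera_params('wrist')); a=np.load('w3.npy'); P['R']=a[0];P['t']=np.diag(a[1])
for p,z in [((104,249),132),((189,249),132),((101,652),132),((183,652),132)]: print(p,ray(P,(250+(p[0]+.5)/3.5-.5,125+(p[1]+.5)/3.5-.5),z).round(1))
"
```

```text
(104, 249) [ 525.3 -313.4  132. ]
(189, 249) [ 525.9 -300.7  132. ]
(101, 652) [ 593.4 -317.6  132. ]
(183, 652) [ 594.1 -304.1  132. ]
```

Request:
{"fn": "drive_tool", "kwargs": {"rows": [0.012,0.0,0.025,0,0,0,0.02,0,0,0,0,0.022,0,0,0,0,0,0,0,0]}}

```text
time: 4.97
ee_pos: [561.6, -309.4, 108.5]
orientation: [0.707, -0.707, 0.019, -0.018]
contact_force: [0.9, 0.1, 0.1]
width: 92.9
```

```bash
python3 -c "
from h import *
rep([560.5,-308.5,107],87.0)"
```

```text
t 4.97 tcp [ 561.6 -309.4  108.5] zang 86.98 ydir [-0.001  0.001 -1.   ] q [-0.58  0.29  1.46 -0.    1.39 -2.1 ] F [0.9 0.1 0.1] w 92.9
shift tool mm [-1.1  1.5  0.8] full scale [-0.006  0.007  0.004]
turn units -0.0
```

Good; correct slightly and close.

Request:
{"fn": "drive_tool", "kwargs": {"rows": [-0.005,0.008,0.003,0,0,0,0,0,0,255,0,0,0,0,255,0,0,0,0,255,0,0,0,0,255,0,0,0,0,255,0,0,0,0,255,0,0,0,0,255], "squeeze": 25}}

```text
time: 5.98
ee_pos: [561.0, -309.0, 107.6]
orientation: [-0.707, 0.707, -0.019, 0.019]
contact_force: [0.2, 0.4, -0.3]
width: 27.8
```

```bash
python3 -c "
from h import *
rep([560.5,-308.5,107],87.0)"
```

```text
t 5.97 tcp [ 561.  -309.   107.6] zang 86.99 ydir [-0. -0. -1.] q [-0.58  0.29  1.46 -0.    1.39 -2.1 ] F [ 0.2  0.4 -0.3] w 27.8
shift tool mm [-0.5  0.6  0.5] full scale [-0.003  0.003  0.002]
turn units -0.0
```

Request:
{"fn": "drive_tool", "kwargs": {"rows": [0,0,0,0,255,0,0,0,0,255,0,0,0,0,255,0,0,0,0,255]}}

```text
time: 6.48
ee_pos: [561.0, -309.0, 107.7]
orientation: [-0.707, 0.707, -0.019, 0.019]
contact_force: [-0.1, 0.4, -0.4]
width: 0.6
```

Request:
{"fn": "drive_tool", "kwargs": {"rows": [0,-0.01,0,0,255,0,-0.01,0,0,255,0,0,0,0,255]}}

```text
time: 6.85
ee_pos: [561.2, -309.1, 112.1]
orientation: [-0.707, 0.707, -0.018, 0.019]
contact_force: [-0.2, 0.5, -0.1]
width: 0.7
```

```bash
python3 -c "
from h import *
rep([565.7,-219,111.6],87.0)"
```

```text
t 6.85 tcp [ 561.2 -309.1  112.1] zang 86.98 ydir [ 0.001 -0.    -1.   ] q [-0.58  0.29  1.46 -0.    1.39 -2.1 ] F [-0.2  0.5 -0.1] w 0.7
shift tool mm [-0.3  0.4 90.2] full scale [-0.001  0.002  0.451]
turn units -0.0
```

The fingers shut completely (0.6 mm), so they missed the bar. Looking.

```bash
python3 -c "
from h import *
im=robot.camera('side'); cv2.imwrite('pics/s4.png',cv2.convertScaleAbs(cv2.resize(im[180:300,210:370,::-1],None,fx=5,fy=5,interpolation=cv2.INTER_CUBIC),alpha=1.4))
im=robot.camera('wrist'); cv2.imwrite('pics/w4.png',im[:,:,::-1])
im=robot.camera('scene'); cv2.imwrite('pics/c4.png',cv2.convertScaleAbs(cv2.resize(im[170:300,180:340,::-1],None,fx=5,fy=4.6,interpolation=cv2.INTER_CUBIC),alpha=1.4))
"
```

```text
(no output)
```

View pics/s4.png

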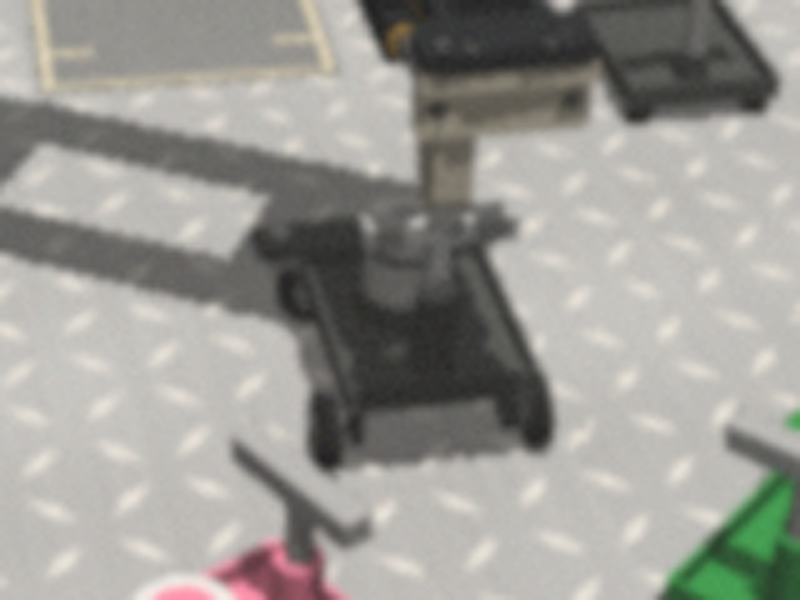

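View pics/w4.png

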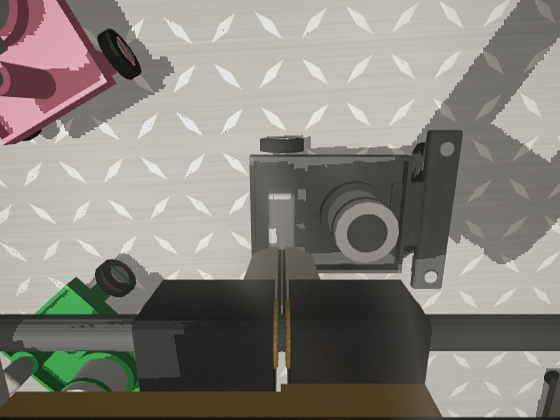

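View pics/c4.png

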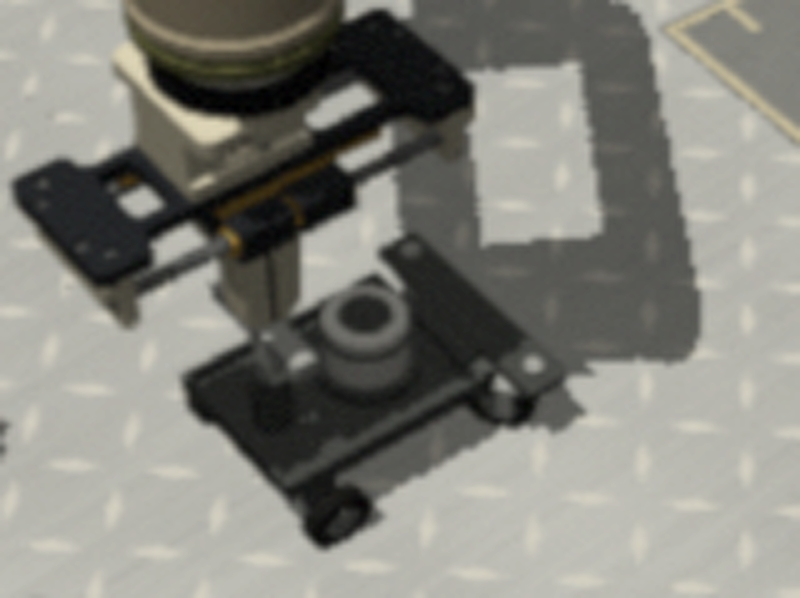

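```bash
python3 -c "
from h import *
im=robot.camera('scene'); im=im[:,:,::-1].copy()
S=robot.camera_params('scene')
o=robot.get_obs(); print(o['width'])
A=cv2.resize(im[190:280,190:290],None,fx=6,fy=6,interpolation=cv2.INTER_CUBIC)
A=cv2.convertScaleAbs(A,alpha=1.6,beta=10)
def pt(X,c):
  u=proj(S,X); print(X,u.round(1)); q=(int((u[0]-190+.5)*6),int((u[1]-190+.5)*6)); cv2.circle(A,q,3,c,-1)
pt(o['ee_pos'],(0,0,255)); pt([526,-307,132],(0,255,0)); pt([561,-309,132],(0,255,0)); pt([596,-311,132],(0,255,0))
cv2.imwrite('pics/c5.png',A)
D=robot.camera_params('side'); im=robot.camera('side')[:,:,::-1]
A=cv2.convertScaleAbs(cv2.resize(im[190:290,240:350],None,fx=6,fy=6,interpolation=cv2.INTER_CUBIC),alpha=1.6)
for X,c in ((o['ee_pos'],(0,0,255)),([526,-307,132],(0,255,0)),([561,-309,132],(0,255,0)),([596,-311,132],(0,255,0))):
  u=proj(D,X);cv2.circle(A,(int((u[0]-240+.5)*6),int((u[1]-190+.5)*6)),3,c,-1)
cv2.imwrite('pics/s5.png',A)
"
```

```text
0.6896578430845265
[ 560.95807533 -308.94034511  111.59378384] [232.9 244.4]
[526, -307, 132] [223.8 229.3]
[561, -309, 132] [232.4 238.8]
[596, -311, 132] [241.3 248.7]
```

View pics/c5.png

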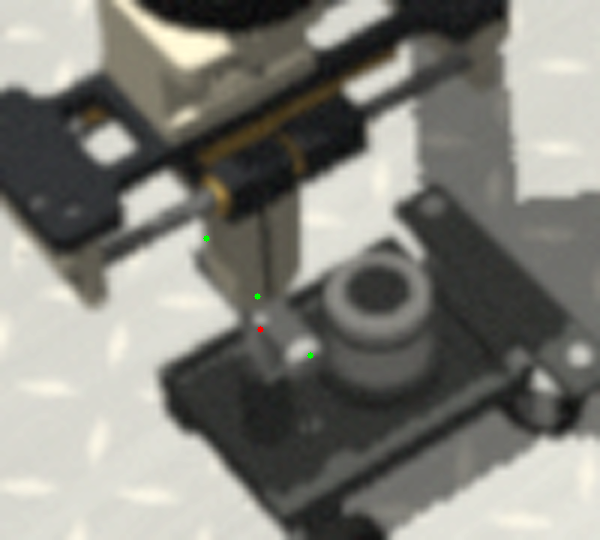

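View pics/s5.png

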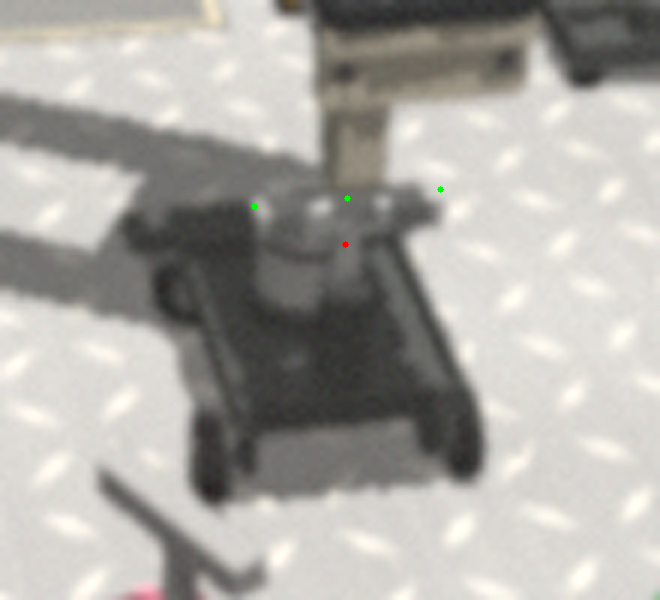

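Scene, side and wrist views agree that the shut tips sit just above the bar (z≈132), while the TCP reads 112. Tip spacing in the wrist picture (180 px for 93 mm) also puts the tips about 24 mm above the stated TCP. I'll reopen only part way, which keeps the fingers clear of the piston, and go lower while watching the force.

Request:
{"fn": "drive_tool", "kwargs": {"rows": [0,-0.05,0,0,167,0,0,0,0,167,0,0,0,0,167,0,0,0,0,167,0,0,0,0,167]}}

```text
time: 7.72
ee_pos: [560.9, -308.9, 121.4]
orientation: [0.707, -0.707, 0.019, -0.018]
contact_force: [-0.5, 0.1, -0.2]
width: 31.8
```

```bash
python3 -c "
from h import *
rep([560.5,-308.8,107],87.0)
im=robot.camera('wrist'); cv2.imwrite('pics/w6.png',im[:,:,::-1])
"
```

```text
t 7.72 tcp [ 560.9 -308.9  121.4] zang 86.98 ydir [-0.  0. -1.] q [-0.58  0.28  1.45 -0.    1.41 -2.1 ] F [-0.5  0.1 -0.2] w 31.8
shift tool mm [-0.4 14.4  0.1] full scale [-0.002  0.072  0.   ]
turn units -0.0
```

View pics/w6.png

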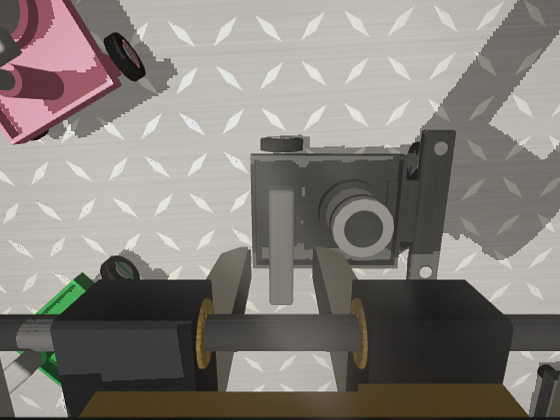

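The bar (columns 270–293) sits centred between the tips (247 and 315). Descending in stages.

Request:
{"fn": "drive_tool", "kwargs": {"rows": [0,0.05,0,0,167,0,0.03,0,0,167,0,0.03,0,0,167,0,0,0,0,167]}}

```text
time: 8.28
ee_pos: [560.4, -308.6, 98.6]
orientation: [0.707, -0.707, 0.019, -0.018]
contact_force: [0.0, 0.4, -0.4]
width: 32.0
```

```bash
python3 -c "
from h import *
rep([560.5,-308.8,90],87.0)
im=robot.camera('wrist'); cv2.imwrite('pics/w7.png',im[:,:,::-1])
im=robot.camera('side')[:,:,::-1]
cv2.imwrite('pics/s7.png',cv2.convertScaleAbs(cv2.resize(im[190:290,240:350],None,fx=6,fy=6,interpolation=cv2.INTER_CUBIC),alpha=1.6))
"
```

```text
t 8.28 tcp [ 560.4 -308.6   98.6] zang 86.98 ydir [-0.001  0.001 -1.   ] q [-0.58  0.3   1.47  0.    1.37 -2.1 ] F [ 0.   0.4 -0.4] w 32.0
shift tool mm [ 0.1  8.6 -0.2] full scale [ 0.     0.043 -0.001]
turn units -0.0
```

View pics/s7.png

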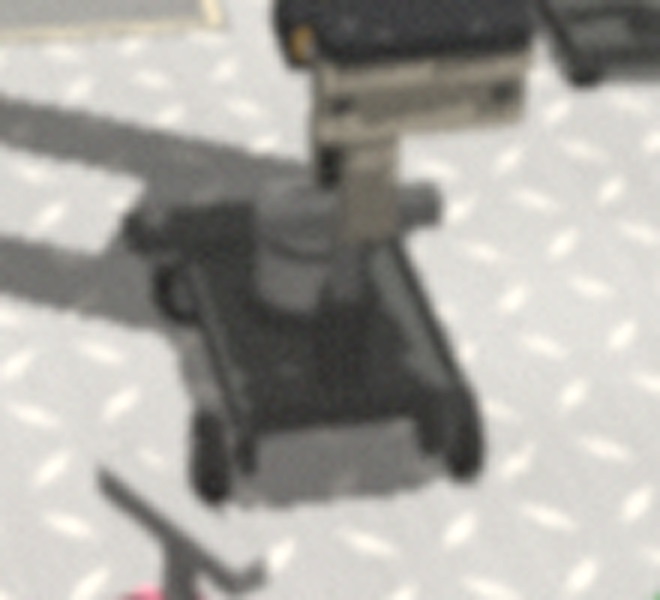

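View pics/w7.png

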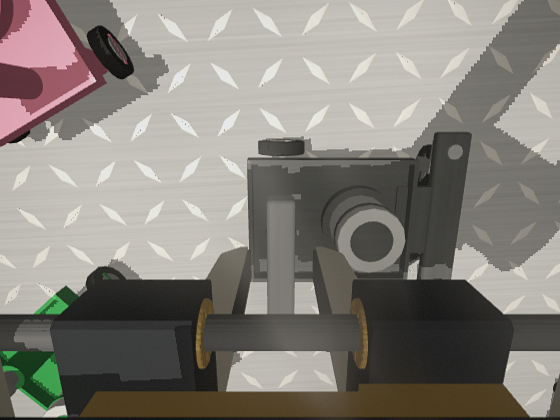

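```bash
python3 -c "
from h import *
D=robot.camera_params('side')
for z in (99,110,115,120,125):
  for y in (-325,-342): print(z,y,((proj(D,[561,y,z])-[240,190]+.5)*6).round(0))
"
```

```text
99 -325 [357. 297.]
99 -342 [370. 323.]
110 -325 [358. 272.]
110 -342 [372. 297.]
115 -325 [359. 260.]
115 -342 [372. 286.]
120 -325 [359. 249.]
120 -342 [373. 274.]
125 -325 [360. 237.]
125 -342 [373. 263.]
```

Side view: tips at z≈123 with TCP reading 98.6, so the tips are about 25 mm above the TCP. I'll lower another 15 mm and close.

Request:
{"fn": "drive_tool", "kwargs": {"rows": [0,0.04,0,0,167,0,0.037,0,0,167,0,0,0,0,167]}}

```text
time: 8.75
ee_pos: [560.3, -308.5, 82.9]
orientation: [0.707, -0.706, 0.019, -0.018]
contact_force: [-0.2, -0.2, -0.3]
width: 32.3
```

Request:
{"fn": "drive_tool", "kwargs": {"rows": [0,0,0,0,255,0,0,0,0,255,0,0,0,0,255,0,0,0,0,255,0,0,0,0,255], "squeeze": 25}}

```text
time: 9.38
ee_pos: [561.2, -309.1, 84.6]
orientation: [-0.707, 0.707, -0.018, 0.019]
contact_force: [0.2, -0.4, 0.8]
width: 13.7
```

```bash
python3 -c "
from h import *
rep([560.5,-308.8,83],87.0)"
```

```text
t 9.38 tcp [ 561.2 -309.1   84.6] zang 86.98 ydir [ 0.001 -0.    -1.   ] q [-0.58  0.31  1.48 -0.    1.35 -2.1 ] F [ 0.2 -0.4  0.8] w 13.7
shift tool mm [-0.7  1.6  0.3] full scale [-0.004  0.008  0.002]
turn units -0.0
```

Gripped (13.7 mm). Raise 4 mm, then straight push forward.

Request:
{"fn": "drive_tool", "kwargs": {"rows": [0,-0.02,0,0,255,0,0,0,0,255,0,0,0.01,0,255,0,0,0.02,0,255,0,0,0.03,0,255,0,0,0.03,0,255,0,0,0.03,0,255,0,0,0.03,0,255]}}

```text
time: 10.38
ee_pos: [562.6, -278.5, 88.3]
orientation: [-0.707, 0.707, -0.019, 0.019]
contact_force: [1.1, -0.5, -1.1]
width: 13.7
```

```bash
python3 -c "
from h import *
rep([566.2,-214,88.6],87.0)"
```

```text
t 10.38 tcp [ 562.6 -278.5   88.3] zang 87.0 ydir [ 0. -0. -1.] q [-0.54  0.27  1.52  0.    1.35 -2.06] F [ 1.1 -0.5 -1.1] w 13.7
shift tool mm [ 0.2 -0.3 64.6] full scale [ 0.001 -0.002  0.323]
turn units -0.0
```

Request:
{"fn": "drive_tool", "kwargs": {"rows": [0,0,0.035,0,255,0,0,0.035,0,255,0,0,0.035,0,255,0,0,0.035,0,255,0,0,0.035,0,255,0,0,0.035,0,255,0,0,0.035,0,255,0,0,0.035,0,255]}}

```text
time: 11.38
ee_pos: [565.5, -222.6, 88.2]
orientation: [-0.707, 0.707, -0.019, 0.019]
contact_force: [1.2, -1.3, -0.9]
width: 13.6
```

Request:
{"fn": "drive_tool", "kwargs": {"rows": [0,0,0.03,0,255,0,0,0,0,255,0,0,0,0,255]}}

```text
time: 11.75
ee_pos: [565.8, -217.1, 88.2]
orientation: [0.707, -0.707, 0.019, -0.019]
contact_force: [1.4, 0.6, -0.1]
width: 13.8
```

```bash
python3 -c "
from h import *
rep([566.2,-214,88.6],87.0)
P=wristP(); im=robot.camera('wrist'); cv2.imwrite('pics/w8.png',im[:,:,::-1]);np.save('w8.npy',np.array([P['R'],np.diag(P['t'])]))
im=robot.camera('scene')[:,:,::-1]
cv2.imwrite('pics/c8.png',cv2.convertScaleAbs(cv2.resize(im[170:300,230:360],None,fx=4.6,fy=4.6,interpolation=cv2.INTER_CUBIC),alpha=1.7))
"
```

```text
t 11.75 tcp [ 565.8 -217.1   88.2] zang 86.99 ydir [-0.  0. -1.] q [-0.45  0.22  1.59  0.    1.34 -1.97] F [ 1.4  0.6 -0.1] w 13.8
shift tool mm [ 0.2 -0.4  3.1] full scale [ 0.001 -0.002  0.016]
turn units -0.0
```

View pics/w8.png

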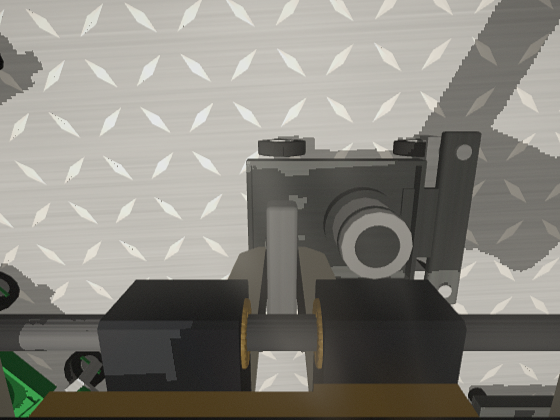

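View pics/c8.png

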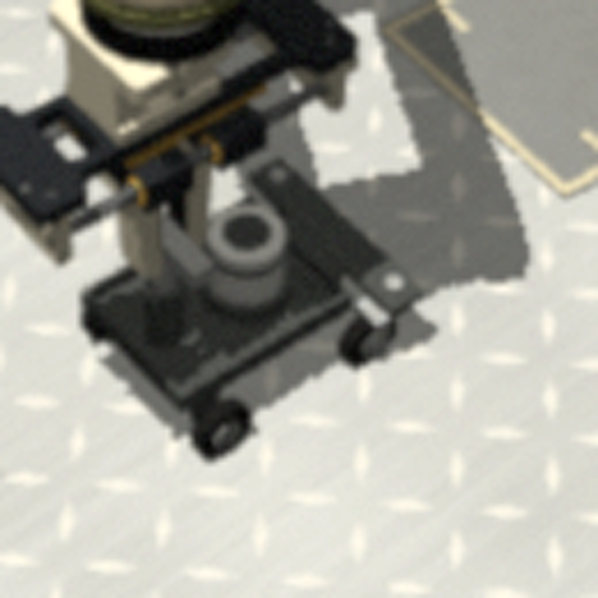

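Both castors now trail straight: the left one at wrist (407,147) is parallel to the rear wheel, and the right one at scene crop (370,340) also trails. Next, caddy heading from the screws and the steering plan.

```bash
cat > plan.py <<'E'
from h import *
from scipy.interpolate import BPoly
def plan(cur,psi,goal,gpsi,straight,step):
    # cubic Bezier/Hermite from cur to start of the final straight
    u0=np.array([np.cos(np.radians(psi)),np.sin(np.radians(psi))]);u1=np.array([np.cos(np.radians(gpsi)),np.sin(np.radians(gpsi))])
    a=np.array(cur);b=np.array(goal)-straight*u1;L=np.linalg.norm(b-a)
    f=BPoly.from_derivatives([0,1],[[a,L*u0],[b,L*u1]]) # cubic
    t=np.linspace(0,1,2001);p=f(t);d=f.derivative()(t);s=np.r_[0,np.cumsum(np.linalg.norm(np.diff(p,axis=0),axis=1))]
    n=int(round(s[-1]/step)); tt=np.interp(np.linspace(0,s[-1],n+1),s,t)
    p=f(tt);d=f.derivative()(tt);h=np.degrees(np.arctan2(d[:,1],d[:,0]))
    m=int(np.ceil(straight/step)); 
    p=np.r_[p,b+np.outer(np.arange(1,m+1)/m*straight,u1)];h=np.r_[h,np.full(m,gpsi)]
    return p,h
def rows(p,h):
    out=[]
    for i in range(len(p)-1):
        d=p[i+1]-p[i];a=np.radians(h[i]) ; z=np.array([np.cos(a),np.sin(a)]);x=np.array([z[1],-z[0]])
        out.append([round(d@x/200,4),0,round(d@z/200,4),round(-(h[i+1]-h[i])/6,3),255])
    return out
E
python3 - <<'E'
from plan import *
P=dict(robot.camera_params('wrist')); a=np.load('w8.npy'); P['R']=a[0];P['t']=np.diag(a[1])
l,r=ray(P,(463.5,152),47),ray(P,(445,291),47);d=r-l;print(l,r,np.degrees(np.arctan2(d[1],d[0]))+90)
m=(l+r)/2;h=np.radians(87);print("origin",m[:2]-118*np.array([np.cos(h),np.sin(h)]))
o=robot.get_obs()
p,h=plan([566,-215.8],87,[526,106],84.8,85,7)
print(len(p),h.max())
for q,a,r in zip(p[1:],h[1:],rows(p,h)):print(q.round(1),a.round(1),r)
E
```

```text
[521.18447396 -92.86931292  47.        ] [623.79965155 -97.4363864   47.        ] 87.451629799735
origin [ 566.31641991 -212.99113476]
49 108.84607398720956
[ 566.2 -208.8] 89.5 [np.float64(-0.0008), 0, np.float64(0.0348), np.float64(-0.421), 255]
[ 566.1 -201.9] 91.9 [np.float64(-0.0007), 0, np.float64(0.0348), np.float64(-0.399), 255]
[ 565.8 -194.9] 94.2 [np.float64(-0.0007), 0, np.float64(0.0348), np.float64(-0.374), 255]
[ 565.1 -188. ] 96.3 [np.float64(-0.0006), 0, np.float64(0.0348), np.float64(-0.348), 255]
[ 564.2 -181.1] 98.2 [np.float64(-0.0006), 0, np.float64(0.0348), np.float64(-0.321), 255]
[ 563.1 -174.2] 99.9 [np.float64(-0.0005), 0, np.float64(0.0348), np.float64(-0.293), 255]
[ 561.8 -167.4] 101.5 [np.float64(-0.0005), 0, np.float64(0.0348), np.float64(-0.265), 255]
[ 560.4 -160.6] 102.9 [np.float64(-0.0004), 0, np.float64(0.0348), np.float64(-0.237), 255]
[ 558.7 -153.8] 104.2 [np.float64(-0.0004), 0, np.float64(0.0348), np.float64(-0.21), 255]
[ 557.  -147.1] 105.3 [np.float64(-0.0003), 0, np.float64(0.0348), np.float64(-0.183), 255]
[ 555.1 -140.4] 106.2 [np.floa
[... 2574 characters left out ...]
4(0.0327), np.float64(-0.0), 255]
[521.9  60.4] 84.8 [np.float64(-0.0), 0, np.float64(0.0327), np.float64(-0.0), 255]
[522.4  66.9] 84.8 [np.float64(0.0), 0, np.float64(0.0327), np.float64(-0.0), 255]
[523.   73.4] 84.8 [np.float64(-0.0), 0, np.float64(0.0327), np.float64(-0.0), 255]
[523.6  80. ] 84.8 [np.float64(-0.0), 0, np.float64(0.0327), np.float64(-0.0), 255]
[524.2  86.5] 84.8 [np.float64(0.0), 0, np.float64(0.0327), np.float64(-0.0), 255]
[524.8  93. ] 84.8 [np.float64(-0.0), 0, np.float64(0.0327), np.float64(-0.0), 255]
[525.4  99.5] 84.8 [np.float64(0.0), 0, np.float64(0.0327), np.float64(-0.0), 255]
[526. 106.] 84.8 [np.float64(-0.0), 0, np.float64(0.0327), np.float64(-0.0), 255]
```

Request:
{"fn": "drive_tool", "kwargs": {"rows": [-0.001,0,0.035,-0.42,255,-0.001,0,0.035,-0.4,255,-0.001,0,0.035,-0.37,255,-0.0006,0,0.035,-0.35,255,-0.0006,0,0.035,-0.32,255,-0.0005,0,0.035,-0.29,255,-0.0005,0,0.035,-0.27,255,-0.0004,0,0.035,-0.24,255]}}

```text
time: 12.85
ee_pos: [559.9, -161.1, 88.2]
orientation: [-0.703, 0.703, 0.08, -0.08]
contact_force: [1.2, -0.5, 0.3]
width: 14.0
```

Request:
{"fn": "drive_tool", "kwargs": {"rows": [-0.0004,0,0.035,-0.21,255,-0.0003,0,0.035,-0.18,255,-0.0003,0,0.035,-0.16,255,-0.0002,0,0.035,-0.13,255,-0.0002,0,0.035,-0.11,255,-0.0002,0,0.035,-0.08,255,-0.0001,0,0.035,-0.06,255,-0.0001,0,0.035,-0.04,255]}}

```text
time: 13.85
ee_pos: [543.8, -107.5, 88.2]
orientation: [0.698, -0.698, -0.115, 0.115]
contact_force: [0.3, -1.0, -0.5]
width: 13.8
```

```bash
python3 -c "
from h import *
rep([544.4,-107.2,88.6],108.8)"
```

```text
t 13.85 tcp [ 543.8 -107.5   88.2] zang 108.78 ydir [-0.  0. -1.] q [-0.29  0.08  1.74 -0.    1.32 -2.19] F [ 0.3 -1.  -0.5] w 13.8
shift tool mm [ 0.6 -0.4  0.1] full scale [ 0.003 -0.002  0.   ]
turn units -0.0
```

Request:
{"fn": "drive_tool", "kwargs": {"rows": [0,0,0.035,-0.01,255,0,0,0.035,0.01,255,0.0001,0,0.035,0.03,255,0.0001,0,0.035,0.05,255,0.0001,0,0.035,0.08,255,0.0002,0,0.035,0.1,255,0.0002,0,0.035,0.13,255,0.0003,0,0.035,0.15,255]}}

```text
time: 14.85
ee_pos: [526.7, -54.2, 88.2]
orientation: [0.701, -0.701, -0.095, 0.095]
contact_force: [-0.2, -0.3, 0.0]
width: 14.0
```

Request:
{"fn": "drive_tool", "kwargs": {"rows": [0.0003,0,0.035,0.18,255,0.0004,0,0.035,0.2,255,0.0004,0,0.035,0.23,255,0.0005,0,0.035,0.26,255,0.0005,0,0.035,0.29,255,0.0006,0,0.035,0.32,255,0.0006,0,0.035,0.34,255,0.0007,0,0.035,0.37,255]}}

```text
time: 15.85
ee_pos: [517.2, 1.0, 88.2]
orientation: [0.707, -0.707, -0.014, 0.014]
contact_force: [-0.0, -1.3, -1.1]
width: 13.4
```

```bash
python3 -c "
from h import *
rep([517.8,0.5,88.2],92.4)
P=wristP(); im=robot.camera('wrist'); cv2.imwrite('pics/w9.png',im[:,:,::-1]);np.save('w9.npy',np.array([P['R'],np.diag(P['t'])]))"
```

```text
t 15.85 tcp [517.2   1.   88.2] zang 92.27 ydir [ 0.  0. -1.] q [-0.1  -0.02  1.84  0.    1.32 -1.71] F [-0.  -1.3 -1.1] w 13.4
shift tool mm [ 0.5  0.  -0.5] full scale [ 0.003  0.    -0.002]
turn units -0.02
```

View pics/w9.png

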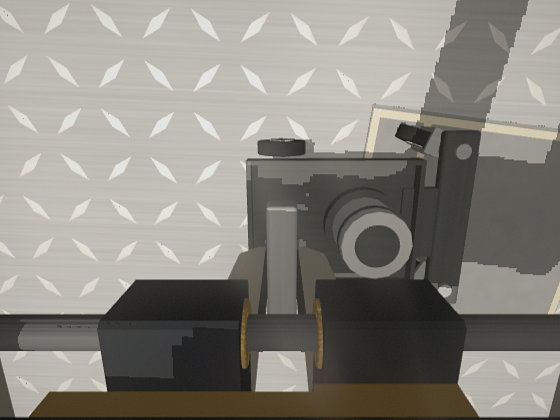

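Request:
{"fn": "drive_tool", "kwargs": {"rows": [0.001,0,0.035,0.41,255,0.001,0,0.035,0.41,255,0.001,0,0.035,0.42,255,0.0,0,0.033,0,255,0.0,0,0.033,0,255,0.0,0,0.033,0,255,0.0,0,0.033,0,255,0.0,0,0.033,0,255]}}

```text
time: 16.9
ee_pos: [520.9, 54.7, 88.2]
orientation: [-0.706, 0.706, -0.031, 0.031]
contact_force: [-0.7, -1.0, -0.7]
width: 14.0
```

Request:
{"fn": "drive_tool", "kwargs": {"rows": [0,0,0.033,0,255,0,0,0.03,0,255,0,0,0.02,0,255,0,0,0,0,255,0,0,0,0,255]}}

```text
time: 17.52
ee_pos: [522.3, 70.8, 88.2]
orientation: [0.706, -0.706, 0.031, -0.031]
contact_force: [-0.9, 0.7, -0.7]
width: 13.7
```

```bash
python3 -c "
from h import *
rep([526,106,88.2],84.8)
P=wristP(); im=robot.camera('wrist'); cv2.imwrite('pics/w10.png',im[:,:,::-1]);np.save('w10.npy',np.array([P['R'],np.diag(P['t'])]))"
```

```text
t 17.52 tcp [522.3  70.8  88.2] zang 84.95 ydir [-0.  0. -1.] q [ 0.04  0.01  1.81  0.    1.32 -1.45] F [-0.9  0.7 -0.7] w 13.7
shift tool mm [ 0.6  0.  35.4] full scale [0.003 0.    0.177]
turn units 0.02
```

View pics/w10.png

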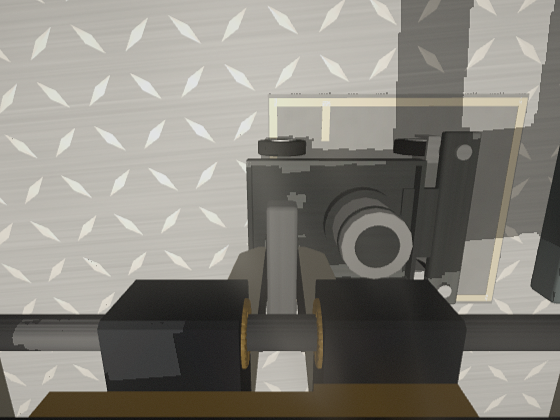

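```bash
python3 -c "
import cv2
im=cv2.imread('pics/w10.png'); a=cv2.resize(im[88:148,255:535],None,fx=2.8,fy=5,interpolation=cv2.INTER_CUBIC); b=cv2.resize(im[225:315,400:560],None,fx=5,fy=3,interpolation=cv2.INTER_CUBIC)
import numpy as np; b=cv2.copyMakeBorder(b,0,0,0,max(0,a.shape[1]-b.shape[1]),cv2.BORDER_CONSTANT)[:,:a.shape[1]]
cv2.imwrite('pics/w10c.png',np.vstack([a,b])); print(a.shape,b.shape)"
```

```text
(300, 784, 3) (270, 784, 3)
```

View pics/w10c.png

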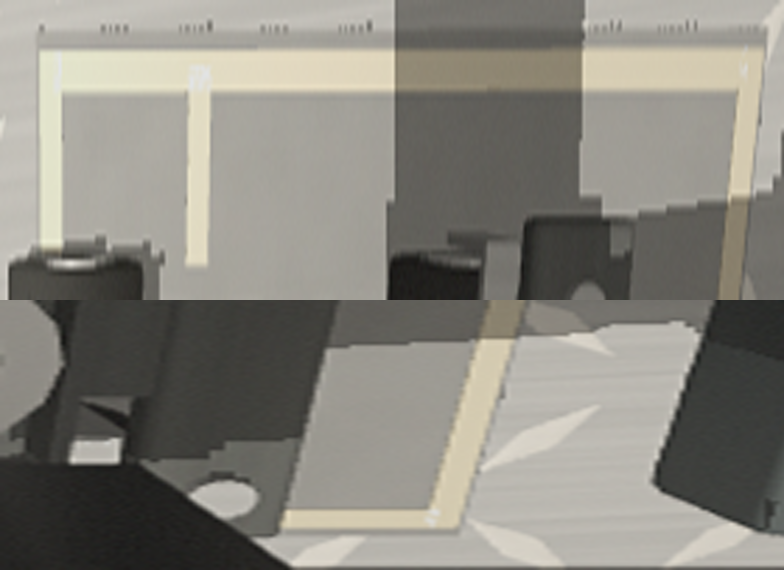

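```bash
python3 -c "
from h import *
P=dict(robot.camera_params('wrist')); a=np.load('w10.npy'); P['R']=a[0];P['t']=np.diag(a[1])
f=lambda x,y:(255+(x+.5)/2.8-.5,88+(y+.5)/5-.5)
g=lambda x,y:(400+(x+.5)/5-.5,225+(y-300+.5)/3-.5)
RL,FL,d1,d2,FR=[ray(P,q,0) for q in (f(51,70),f(752,70),f(199,80),f(197,265),g(437,519))]
for q in(RL,FL,d1,d2,FR):print(q.round(1))
an=lambda a,b:(np.degrees(np.arctan2(b[1]-a[1],b[0]-a[0])),np.linalg.norm(b-a))
print(an(RL,FL),an(FR,FL),an(d2,d1))
u=(FL-RL)/np.linalg.norm(FL-RL); r=np.array([u[1],-u[0],0])
w=an(FR,FL)[1]; s=(d2-RL)@u; print('dash dist from RL line centre',s,(d1-RL)@u); 
M=RL+(((d1+d2)/2-RL)@u)*u+r*w/2; print('mark',M)
l,z=ray(P,(463.5,152),47),ray(P,(445,291),47);m=(l+z)/2;h=np.radians(84.95);d=z-l;print('caddy head',np.degrees(np.arctan2(d[1],d[0]))+90,'origin',m[:2]-118*np.array([np.cos(h),np.sin(h)]))
"
```

```text
[437.5  72.2   0. ]
[454.3 264.4   0. ]
[442.5 112.7   0. ]
[470.5 110.7   0. ]
[622.3 248.7   0. ]
(np.float64(84.98143141587302), np.float64(192.89016798641396)) (np.float64(174.66835971137786), np.float64(168.69255661995365)) (np.float64(175.80255871805767), np.float64(28.053248015237852))
dash dist from RL line centre 41.17765939946251 40.775631544456154
mark [525.0647236  105.66261505   0.        ]
caddy head 85.4122843759578 origin [522.90554161  74.89611836]
```

The bay is now measured with the wrist camera: mark ≈(525.1,105.7), heading 85.0°. The rear wheel centre (column 282) lines up with the TCP, and the remaining travel is 35 mm straight ahead.

Request:
{"fn": "drive_tool", "kwargs": {"rows": [0,0,0.02,0,255,0,0,0.033,0,255,0,0,0.033,0,255,0,0,0.033,0,255,0,0,0.033,0,255,0,0,0.023,0,255,0,0,0,0,255,0,0,0,0,255]}}

```text
time: 18.58
ee_pos: [525.4, 105.7, 88.3]
orientation: [0.706, -0.706, 0.031, -0.031]
contact_force: [-0.0, -0.5, -0.5]
width: 13.8
```

```bash
python3 -c "
from h import *
rep([525.1,105.7,88.2],85)
P=wristP(); im=robot.camera('wrist'); cv2.imwrite('pics/w11.png',im[:,:,::-1]);np.save('w11.npy',np.array([P['R'],np.diag(P['t'])]))
im=im[:,:,::-1];cv2.imwrite('pics/w11c.png',cv2.resize(im[85:305,220:500],None,fx=2.7,fy=2.7,interpolation=cv2.INTER_CUBIC))
im=robot.camera('scene')[:,:,::-1]
cv2.imwrite('pics/c11.png',cv2.convertScaleAbs(cv2.resize(im[110:240,290:430],None,fx=4.6,fy=4.6,interpolation=cv2.INTER_CUBIC),alpha=1.7))
"
```

```text
t 18.57 tcp [525.4 105.7  88.3] zang 84.95 ydir [ 0.  0. -1.] q [ 0.1   0.03  1.79  0.    1.32 -1.38] F [-0.  -0.5 -0.5] w 13.8
shift tool mm [-0.3  0.1 -0. ] full scale [-0.002  0.    -0.   ]
turn units -0.01
```

View pics/w11c.png

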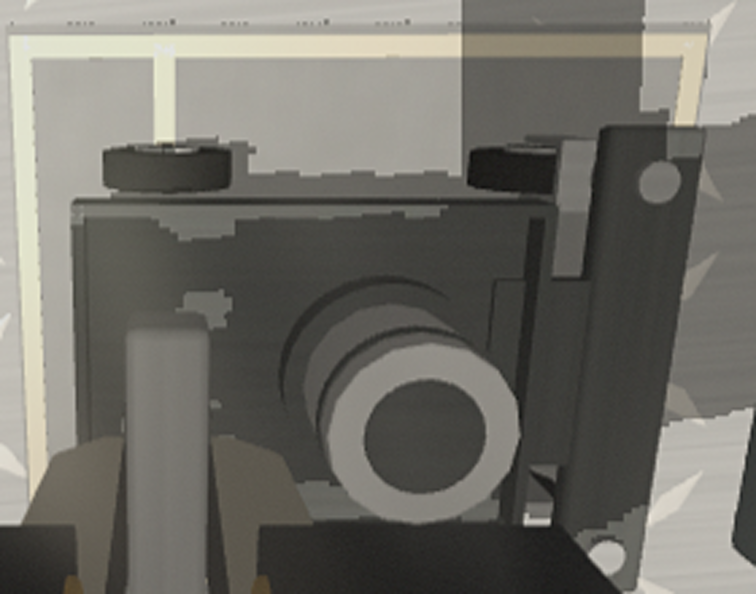

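View pics/c11.png

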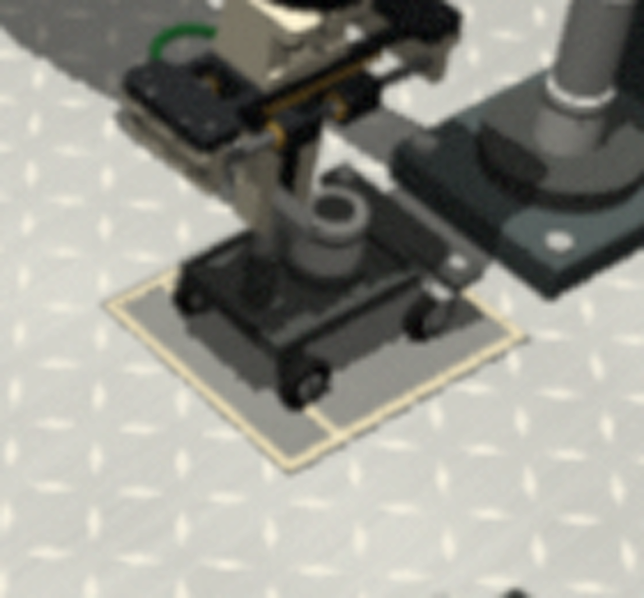

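Axle aligned with the dash (wheel column 282, dash 281), heading in line, castors trailing. Lower 4 mm, open part way, rise.

Request:
{"fn": "drive_tool", "kwargs": {"rows": [0,0.01,0,0,255,0,0.008,0,0,255,0,0,0,0,255,0,0,0,0,167,0,0,0,0,167,0,0,0,0,167,0,0,0,0,167]}}

```text
time: 19.55
ee_pos: [525.4, 105.7, 84.7]
orientation: [0.706, -0.706, 0.031, -0.031]
contact_force: [0.5, 0.1, -0.4]
width: 32.0
```

```bash
python3 -c "
from h import *
rep()"
```

```text
t 19.55 tcp [525.4 105.7  84.7] zang 84.94 ydir [ 0.  0. -1.] q [ 0.1   0.04  1.79  0.    1.31 -1.38] F [ 0.5  0.1 -0.4] w 32.0
```

Request:
{"fn": "drive_tool", "kwargs": {"rows": [0,-0.05,0,0,167,0,-0.1,0,0,167,0,-0.15,0,0,167,0,-0.15,0,0,167,0,-0.15,0,0,167,0,0,0,0,167,0,0,0,0,167]}}

```text
time: 20.42
ee_pos: [525.2, 105.7, 204.2]
orientation: [-0.706, 0.706, -0.031, 0.031]
contact_force: [-0.4, 0.4, -0.3]
width: 31.9
```

```bash
python3 -c "
from h import *
rep()
P=wristP(); im=robot.camera('wrist'); cv2.imwrite('pics/w12.png',im[:,:,::-1]);np.save('w12.npy',np.array([P['R'],np.diag(P['t'])]))
im=im[:,:,::-1];cv2.imwrite('pics/w12c.png',cv2.resize(im[120:320,220:460],None,fx=3,fy=3,interpolation=cv2.INTER_CUBIC))
im=robot.camera('scene')[:,:,::-1]
cv2.imwrite('pics/c12.png',cv2.convertScaleAbs(cv2.resize(im[110:240,290:430],None,fx=4.6,fy=4.6,interpolation=cv2.INTER_CUBIC),alpha=1.7))
"
```

```text
t 20.43 tcp [525.2 105.7 204.2] zang 84.94 ydir [-0. -0. -1.] q [ 0.1  -0.05  1.65 -0.    1.54 -1.38] F [-0.4  0.4 -0.3] w 31.9
```

View pics/w12c.png

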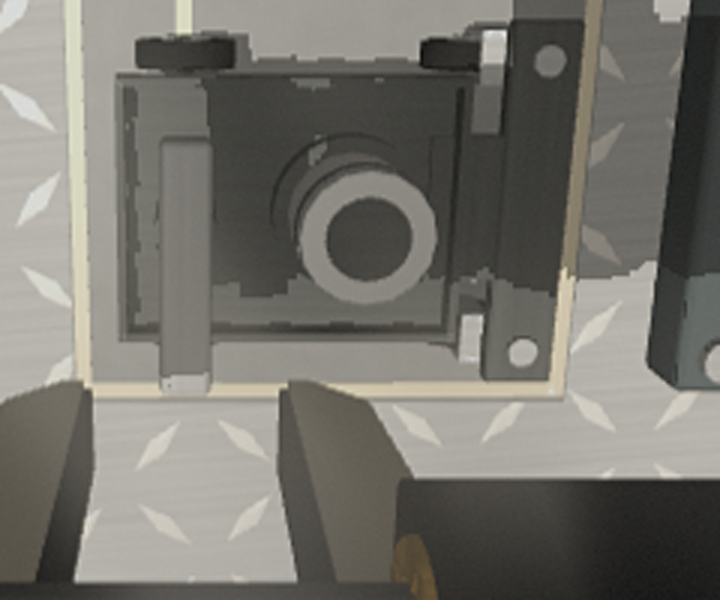

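View pics/c12.png

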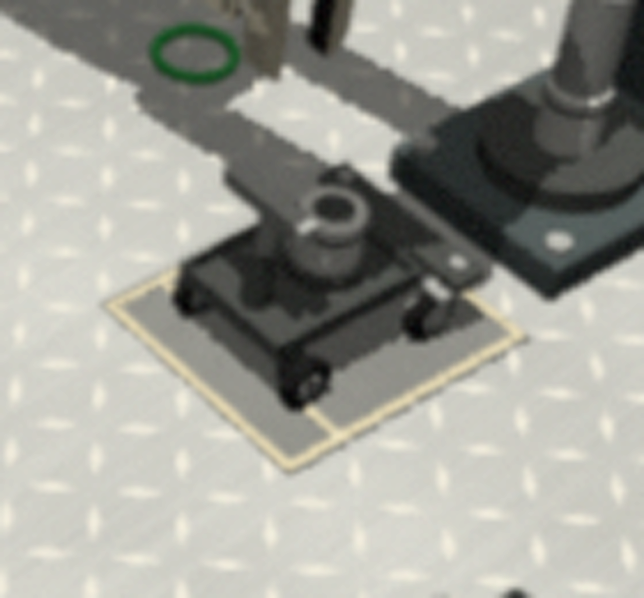

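```bash
python3 -c "
from h import *
P=dict(robot.camera_params('wrist')); a=np.load('w12.npy'); P['R']=a[0];P['t']=np.diag(a[1])
f=lambda x,y:(220+(x+.5)/3-.5,120+(y+.5)/3-.5)
im=cv2.imread('pics/w12.png').astype(int); c=im[60:122,300]; print(c.sum(1))
l,r=ray(P,f(549,61),47),ray(P,f(522,352),47);d=r-l;h=np.arctan2(d[1],d[0])+np.pi/2
print(np.degrees(h),'origin screws',((l+r)/2)[:2]-118*np.array([np.cos(h),np.sin(h)]))
b=[ray(P,f(*q),132) for q in((163,138),(210,138),(161,391),(209,391))];print('bar centre',np.mean(b,0),'len',np.linalg.norm(b[2]-b[0]))
print('right line',ray(P,f(187,389),0))
"
```

```text
[532 526 520 523 531 531 530 525 530 534 535 534 533 531 532 529 532 534
 531 528 536 538 533 535 537 537 530 528 530 539 546 539 532 540 537 527
 519 518 527 549 475 465 460 564 616 621 621 623 632 525 466 471 472 472
 470 470 472 469 467 466 466 468]
84.96856661905315 origin screws [525.47631829 108.09500073]
bar centre [522.20578377 106.57824634 132.        ] len 68.94996702077317
right line [609.0212607   99.52724918   0.        ]
```

```bash
python3 -c "
from h import *
print(robot.finish_job()); rep()"
```

```text
the job is handed in; nothing more can be done
None
the job is handed in; nothing more can be done
```

The caddy is parked nose first in the bay with its rear axle on the cross line, castors trailing and the gripper clear. I handed the job in at about 20.5 s.

**How it went:** I gripped the T handle, raised it about 4 mm, and pushed about 92 mm straight. Both castors trailed straight by then, with the nose still well short of the bay. I then steered an S-curve, finished with about 85 mm straight into the bay, lowered the handle, let go and rose clear.

**Last checks:**
- **Axle position:** the rear axle is about 1 mm ahead of the cross line by the wheel and dash. The handle bar also gives about 1 mm, and the beam screws about 2.5 mm.
- **Alignment:** the caddy's heading is 85.0°, and the bay outline measured 85.0°.
- **Sideways:** the caddy is within about 0.5 mm of the bay centre by the screws, and about 3 mm left of it by the bar.
- **Castors:** both look straight in the wrist and scene pictures.

**What disagreed or failed:**
- **First grasp:** the fingers closed above the bar and missed it, touching nothing. The real fingertips sit about 25 mm higher than the stated TCP, so I went lower and the second grasp held (13.8 mm opening).
- **Bay width:** I measured 169–170 mm between the painted line centres, against the stated 174 mm. I used the midpoint between the painted lines.

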